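# Click a clutch head over to its next detent and return it to the row

### The job

Lift the loose clutch head out of the blue tray by its housing, set it down flat in the steel holding fixture and let go, then turn the knob on top clockwise until it clicks over into its next detent. Take the head again crosswise, so that your fingers clear its neighbours, and stand it squarely in the row, on the rubber pad of the empty place on the little blue shelf. Touch the knob only while the head sits in the fixture, do not drop the head, and leave the finished heads and the other things on the bench where they are.

Things in the scene. Friction and masses are not known exactly. Their poses are not given: they have to be found in the camera images.
- head: the clutch head to be worked on, the one that stands in the blue tray: a plain aluminium housing 60 (x) x 50 (y) x 44 mm high with vertical sides; on top a flat dial, radius 22 mm, 5 mm thick, and on that a knob bar; 77 mm high overall, about 0.55 kg. Origin: centre of its underside; z up. Half a turn about z makes no difference. Grip the housing, tips no lower than about 15 mm above its underside
- knob: the black knob bar on top of the head: 40 mm long (its own x), 14 mm thick (y), 28 mm high (z). Origin: on the turning axis, at the bar's underside, 49 mm above the head's underside. It turns with the dial
- dial (a joint): angle of the knob on the head, rad, growing clockwise seen from above. 0: first detent, bar along the head's x; 1.2: next detent. A spring plunger resists up to about 0.6 (at most 0.15 N m), then throws the knob on to 1.2, an end stop; short of that it springs back
- fixture: fixed steel holding fixture: base plate 130 x 130 x 12 mm; on it four walls 12 mm high and 12 mm thick round a pocket 66 (x) x 56 (y) mm, whose floor is the plate's top. Origin: centre of the plate's underside, so the pocket floor is 12 mm above it; the head goes in with its x along the fixture's x (either way round), its underside on the pocket floor, and is kept from turning there
- tray: fixed blue open tray, 82 (x) x 196 (y) x 40 mm high, walls and floor 4 mm; a divider at y = 38 mm. The head stands on the floor of the larger compartment (inside 74 mm in x, y from -94 to 36 mm) at about y = -29 mm, its x about along the tray's x: the walls are too near the head's x sides for fingers, the y sides are free. Origin: centre of its underside
- shelf: fixed low blue sheet-metal shelf, 100 (x) x 220 (y) mm, top 35 mm above its underside. Three places 62 mm apart along its y, at x = 0. Origin: centre of its underside, on the bench
- place: the empty place in the row: a dark rubber pad 62 (x) x 52 (y) mm, 1 mm thick (seen only), lying on the shelf in one of the three places. Origin: centre of its underside, on the shelf's top; x is the direction the head's x must have (either way round). A neighbour's side is only 12 mm from the side of a well placed head, in y
- mate1: a finished clutch head standing in the row, same shape as the head but with its knob already turned; origin and axes as the head's
- mate2: another finished clutch head standing in the row; origin and axes as the head's
- bearing: steel ring 40 mm across, 14 mm high, in the tray's small compartment; a bystander
- carton: small cardboard box 70 x 90 x 55 mm on the bench; a bystander
- spray: grey can, 52 mm across, 150 mm high; a bystander
- chuck: steel drill chuck, 42 mm across, 50 mm high; a bystander
- spanner: steel spanner lying at the left of the bench; a bystander
- driver: screwdriver with a black handle lying on the bench; a bystander
- spacer: dark steel ring 48 mm across, 18 mm high; a bystander
Not all that is in view belongs to the job. What is shaped like the head but red is not meant.

How it is judged:
On the way, in this order (a step that is already met when the one before it is completed fails the run):
1. the clutch head sits down in the fixture's pocket, let go, its knob not yet turned (horizontal distance between head and fixture below 0.007 m and z of head in the frame of fixture below 0.015 m and angle between the x axis of head and the x axis of fixture, either way round below 0.15 rad and angle between head's own z axis and vertical below 0.06 rad and contact force between the fingers and head below 0.05 N and value of joint dial below 0.25 rad), for 0.2 s.
2. with the head sitting in the fixture, the knob is turned past its detent into the next one (horizontal distance between head and fixture below 0.007 m and z of head in the frame of fixture below 0.015 m and angle between the x axis of head and the x axis of fixture, either way round below 0.15 rad and angle between head's own z axis and vertical below 0.06 rad and value of joint dial above 1.05 rad), for 0.2 s.
3. the head is lifted out of the fixture by its housing (z of head in the frame of fixture above 0.03 m and contact force between the fingers and head above 1 N), for 0.1 s.
At the end, for the whole second after the job is handed in: The head stands upright on the empty place's pad: centre within 10 mm, x axis within 0.14 rad of the pad's (either way), underside within 5 mm of the shelf, tilt under 0.05 rad, at rest, its knob in the second detent (dial over 1.05), the finished heads within 15 mm of their starts (horizontal distance between head and place below 0.01 m and z of head in the frame of place below 0.005 m and angle between the x axis of head and the x axis of place, either way round below 0.14 rad and angle between head's own z axis and vertical below 0.05 rad and value of joint dial above 1.05 rad and linear speed of head below 0.01 m/s and distance of each of mate1, mate2 from where it was at the start of the episode below 0.015 m); the robot touches nothing.
It fails at once if the knob is held or pushed by the fingers (over 2 N) while the head is not sitting in the fixture (contact force between the fingers and knob above 2 N and (z of head in the frame of fixture above 0.022 m or horizontal distance between head and fixture above 0.015 m)).
It fails at once if the head is dropped (falls faster than 0.45 m/s, out of the fingers) (contact force between the fingers and head below 0.05 N and linear speed of head above 0.45 m/s).
It fails at once if a finished head in the row is shoved more than 15 mm or tipped (distance of any of mate1, mate2 from where it was at the start of the episode above 0.015 m or angle between any of mate1, mate2's own z axis and vertical above 0.25 rad).
It fails at once if a bystander is moved more than 30 mm (distance of any of bearing, carton, spray, chuck, spanner, driver, spacer from where it was at the start of the episode above 0.03 m).
It also fails if it takes over 72 s, if anything falls off the work surface, if the arm or the gripper's body presses on something with over 40 N, if the wrist force passes 120 N, or if a joint passes its speed limit or range.

### The arm

A 6-joint arm with a two-finger parallel gripper is mounted at the origin on the work surface. World frame = base frame: x ahead of the robot, y to its left, z up, the work surface at z = 0. Lengths are in m, angles in rad, forces in N, time in s.
With the tool pointing down it reaches from about 0.35 to 0.875 m from the base axis. Payload 4.2 kg.
Tool frame: the origin (TCP) lies midway between the tips of the shut fingers; the grasp point (between the pads) lies 19 mm behind it (ctrl.grip_point_offset is the distance from the TCP to the grasp point, in m); z points along the fingers, y is the line along which they close (so a half turn about z gives the same grasp; the last joint's range is limited). The gripper opens to 87 mm and grips with 3 to 60 N. Pads are 19 mm wide; open, the fingers measure 117 mm over their backs; the gripper's body (75 mm by 190 mm) begins 51 mm behind the grasp point.
Start: joints at [-1.014, 0.385, 0.008, 0, -1.194, -0.259], TCP at [0.183, -0.597, 0.223] pointing down, gripper open.
Joint ranges: [-3.14, 3.14], [-1.21, 2.06], [-1.07, 1.41], [-3.16, 2.05], [-2.99, -0.16], [-3.1, 3.1]. Speed limits (rad/s): [2.79, 2.79, 3.14, 3.14, 3.14, 3.14].

### API

Orientations are given as a 3x3 rotation matrix whose columns are the frame's x, y, z axes.
In Python, from workcell import ctrl, optics gives the robot as it stands.
- The arm moves only by the tool drive_tool, never from a script. Its argument "rows" is a list of rows, each an object with "travel": the shift along the tool's x, y, z scaled (see below), a list of three; "twist": the turn, a rotation vector about the tool's x, y, z scaled (see below), a list of three. In form: [{"travel": [tx, ty, tz], "twist": [wx, wy, wz]}, ...]. A call has 1 to 20 rows; each row shifts and turns the commanded pose from where the row before left it, along the tool's axes as they then stand; what a row does not reach is not made up. The controller multiplies each number of a shift by 0.06 m and each number of a turn by pi rad. A row lasts 1/8 s, in which the tool goes at most 62.5 mm and 10.7 degrees, less where a joint would pass 70% of its speed; a pose out of reach is approached as far as the arm can. A call with a number of a shift or a turn outside -1 to 1 is refused whole. A call with a gripper value outside its range is refused whole. "grip" is the opening, from 0 (shut) to 1 (fully open), set as the call begins (left out, the last holds). The fingers move at their own pace and stop on an object; the grip force is fixed at half the most. Time passes only in rows, so rows that do not move let the fingers close. It gives the time, the measured TCP pose, the force, the opening and the grip force at its end, in the units of the state.
- ctrl.sense(): the state, without advancing time (a new reading comes with each control period).
- optics.grab_frame(name): name is "scene" or "top"; returns (picture, depth): 420x560x3 uint8, red, green, blue; 420x560 float32, m along the optical axis (not along the pixel's ray), 0 where there is no reading.
- optics.camera_params(name): a dict with "fx", "fy", "cx", "cy" (pixels), "R" (3x3) and "t" (3): a world point X has camera coordinates R X + t. Camera axes: x right, y down, z forward; pixel columns grow to the right and rows downward; lengths in m; the calibration is good to about 2 mm. A picture is of the moment at which its call begins. camera_params takes no time and is no camera call.
- ctrl.job_done(): hands the job in; it is judged then, once.
Trained networks look in the newest picture that a camera, given by its name, has taken for a name from the list of things; names that differ only in an ending like _2 or _b are one class to them, and where a whole thing is asked for, a point or a joint stands for the part that bears it (a point fixed in the world has none). Each returns a list of dicts, best first, with "conf" (0 to 1); they miss things now and then, are a little off and sometimes report something else, mostly with a low value. They report only what shows in the picture. A call takes as long as a camera call. They do not tell look-alikes from the thing itself.
- optics.look_for(label, camera): "extent" ([left, top, right, bottom] in pixels, round what is visible of it).
- optics.masks_of(label, camera): "pixels" (420x560 bool, what is visible of it) and "extent" ([left, top, right, bottom] in pixels, round what is visible of it).
The state is a dict: "clock": time; "q": joint angles; "joint_vel": joint speeds; "joint_torque": joint torques, N m; "tcp_pos": TCP position; "ee_rot": TCP orientation; "contact_force": force on the tool from outside, world axes, zero at the start; "torque": the same for the moment, N m; "finger_gap": finger opening in m; "gripper_force": force on a finger pad.
Only numpy, scipy, OpenCV 4.12 (cv2) and the standard library are available. Lean on these libraries where they do the work, as an engineer would, in place of code of your own. Each camera call takes 0.05 s, during which the arm holds its last target. There are 200 camera calls.

## Working session

There is one attempt and no reset: what is moved stays moved. The work goes in short steps, Python scripts to look and compute and a tool call to move; the robot and the scene stay as the last step left them, time stands still between calls to the robot, and variables do not carry over. Pictures are saved under pics/ and viewed, at most 10 in all, crops included, and the job is handed in when it is done.

Besides the shell and the picture viewer there is one more tool, called after "Request:" as name(argument=value, ...) on one line, values as JSON. drive_tool: Moves the arm, as the interface text tells. Its arguments: {"type":"object","properties":{"rows":{"type":"array"},"grip":{"type":"number"}},"required":["rows"]}

```bash
mkdir -p pics; cat > a.py <<'E'
from workcell import ctrl, optics
import numpy as np, cv2
ims=[]
for c in ("scene","top"):
    im,d=optics.grab_frame(c); np.savez(f"{c}.npz",im=im,d=d)
    ims.append(im[:,:,::-1]); cv2.imwrite(f"pics/{c}0.png",im[:,:,::-1])
    p=optics.camera_params(c); print(c,{k:np.round(v,3).tolist() for k,v in p.items()})
    for l in ("head","fixture","tray","shelf","place","mate1"):
        print(l,[(np.round(r["extent"]).tolist(),round(r["conf"],2)) for r in optics.look_for(l,c)])
print({k:np.round(v,3).tolist() for k,v in ctrl.sense().items()})
E
python3 a.py
```

```text
scene {'fx': 472.842, 'fy': 472.842, 'cx': 279.979, 'cy': 209.802, 'R': [[-0.132, 0.991, 0.015], [0.857, 0.122, -0.5], [-0.497, -0.053, -0.866]], 't': [0.07, -0.471, 1.567]}
head [([153.0, 169.0, 182.0, 198.0], 0.79), ([134.0, 210.0, 164.0, 238.0], 0.69), ([168.0, 136.0, 192.0, 167.0], 0.62)]
fixture [([260.0, 186.0, 315.0, 236.0], 0.87)]
tray [([139.0, 167.0, 222.0, 208.0], 0.68), ([258.0, 183.0, 315.0, 233.0], 0.67), ([337.0, 190.0, 430.0, 247.0], 0.57)]
shelf [([337.0, 184.0, 427.0, 242.0], 0.93)]
place [([391.0, 210.0, 414.0, 232.0], 0.84)]
mate1 [([349.0, 187.0, 374.0, 218.0], 0.97), ([369.0, 191.0, 397.0, 223.0], 0.67)]
top {'fx': 468.752, 'fy': 468.752, 'cx': 272.304, 'cy': 207.73, 'R': [[0.014, -0.999, 0.033], [-0.993, -0.018, -0.114], [0.115, -0.031, -0.993]], 't': [-0.01, 0.566, 1.163]}
head [([382.0, 214.0, 408.0, 241.0], 0.75), ([385.0, 161.0, 418.0, 189.0], 0.75), ([380.0, 258.0, 405.0, 285.0], 0.73)]
fixture [([242.0, 187.0, 296.0, 246.0], 0.6)]
tray [([344.0, 208.0, 424.0, 243.0], 0.72)]
shelf [([119.0, 193.0, 210.0, 244.0], 0.77)]
place [([129.0, 200.0, 153.0, 222.0], 0.69)]
mate1 [([147.0, 204.0, 177.0, 230.0], 0.97), ([175.0, 205.0, 202.0, 237.0], 0.79), ([392.0, 218.0, 405.0, 233.0], 0.74)]
{'clock': 0.7, 'q': [-1.014, 0.385, 0.008, -0.0, -1.194, -0.259], 'joint_vel': [0.001, 0.0, 0.0, -0.0, 0.001, 0.001], 'joint_torque': [0.0, -39.033, 18.759, 4.224, 0.016, -0.0], 'tcp_pos': [0.183, -0.597, 0.223], 'ee_rot': [[-0.956, -0.293, 0.0], [-0.293, 0.956, -0.0], [-0.0, -0.0, -1.0]], 'contact_force': [-0.402, -0.203, 0.301], 'torque': [-0.037, -0.082, -0.019], 'gripper_force': 0.0, 'finger_gap': 0.087}
```

View pics/scene0.png

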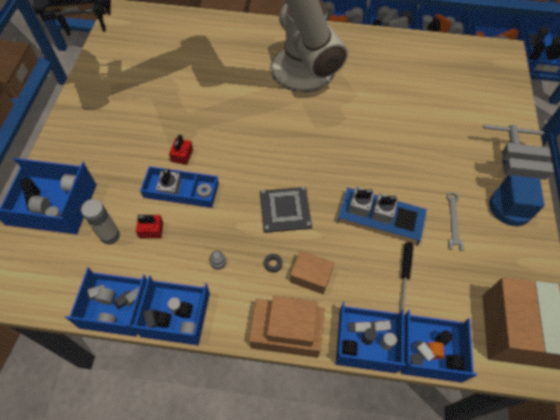

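View pics/top0.png

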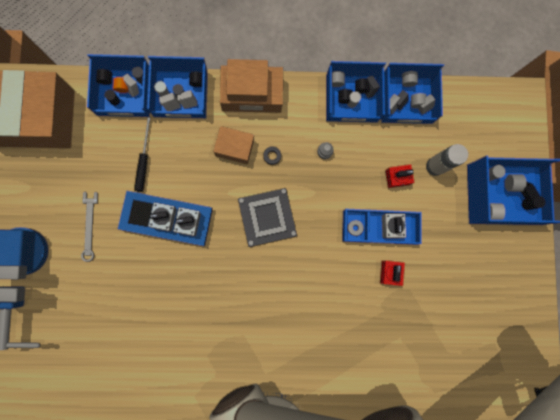

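The two pictures show the work area. There are three head-like things:
- **Aluminium**, in the blue tray: top (395,226), scene (168,182).
- **Red**: top (400,176), scene (149,225).
- **Red**: top (393,273), scene (180,150).

Only the aluminium one stands in the blue tray and isn't red, so that's the one meant. The fixture is at top (268,216). The shelf is at top (165,218), with its pad at (141,212) and the mates at (161,216) and (186,221). I'll confirm this in a crop and measure.

```bash
cat > b.py <<'E'
from workcell import optics
import numpy as np, cv2
def cloud(c):
    f=np.load(c+".npz"); im,d=f["im"],f["d"]; p=optics.camera_params(c)
    v,u=np.mgrid[:420,:560]
    P=np.stack([(u-p["cx"])/p["fx"]*d,(v-p["cy"])/p["fy"]*d,d],-1)
    W=(P-np.array(p["t"]))@np.array(p["R"])
    W[d==0]=np.nan
    return im,W
def rect(pts):
    (c,s,a)=cv2.minAreaRect((pts*1000).astype(np.float32))
    return np.round([*c,*s,a],1).tolist()
if __name__=="__main__":
    R={"scene":dict(tray=(136,160,225,212),head=(150,165,186,200),fix=(255,182,318,238),shelf=(333,180,432,248),pad=(388,203,422,235)),
       "top":dict(tray=(338,203,426,250),head=(378,208,412,245),fix=(235,182,300,250),shelf=(114,187,216,250),pad=(126,195,156,228))}
    ims=[]
    for c in R:
        im,W=cloud(c); hsv=cv2.cvtColor(im,cv2.COLOR_RGB2HSV)
        for n,(a,b,e,f) in R[c].items():
            w=W[b:f,a:e]; h=hsv[b:f,a:e]; z=w[...,2]
            blue=(h[...,0]>100)&(h[...,0]<125)&(h[...,1]>120)
            bands=dict(tray=(.03,.046),head=(.038,.06),fix=(.006,.03),shelf=(.028,.045),pad=(.028,.045))[n]
            m=(z>bands[0])&(z<bands[1])
            if n=="head": m&=~blue
            if n in("tray","shelf"): m&=blue
            if n=="pad": m&=(h[...,2]<90)&~blue
            hist=np.histogram(z[~np.isnan(z)],bins=np.arange(-.01,.13,.005))[0]
            print(c,n,m.sum(),rect(w[m][:,:2]),"medz",np.round(np.median(z[m]),4),hist.tolist())
            if n in("head","fix","pad"): ims.append(cv2.resize(im[b:f,a:e,::-1],(260,280),interpolation=cv2.INTER_CUBIC))
    cv2.imwrite("pics/crops.png",np.vstack([np.hstack(ims[:3]),np.hstack(ims[3:])]))
E
python3 b.py
```

```text
scene tray 408 [527.4, -279.5, 194.3, 83.0, 88.5] medz 0.0366 [42, 1185, 1267, 336, 181, 243, 164, 165, 188, 306, 164, 144, 92, 16, 12, 14, 9, 40, 32, 2, 0, 0, 0, 0, 0, 0, 0, 0]
scene head 326 [521.3, -322.2, 100.8, 77.8, 86.9] medz 0.048 [4, 81, 210, 112, 41, 49, 49, 60, 87, 123, 79, 143, 92, 16, 12, 14, 9, 40, 32, 2, 0, 0, 0, 0, 0, 0, 0, 0]
scene fix 2008 [549.0, 17.8, 153.7, 155.2, 3.4] medz 0.0131 [18, 772, 686, 336, 1013, 242, 335, 106, 0, 0, 0, 0, 0, 0, 0, 0, 0, 0, 0, 0, 0, 0, 0, 0, 0, 0, 0, 0]
scene shelf 1059 [541.4, 273.5, 214.7, 97.9, 80.2] medz 0.035 [62, 1870, 1794, 50, 9, 5, 42, 35, 810, 924, 59, 42, 33, 51, 42, 35, 63, 233, 212, 69, 26, 34, 34, 61, 108, 10, 0, 0]
scene pad 364 [558.2, 324.9, 66.7, 80.9, 76.9] medz 0.0359 [0, 25, 26, 2, 0, 0, 0, 6, 393, 502, 15, 2, 3, 5, 4, 5, 8, 32, 38, 13, 6, 0, 0, 0, 0, 0, 0, 0]
top tray 390 [523.2, -281.7, 195.2, 79.6, 88.5] medz 0.0384 [39, 812, 1390, 377, 120, 178, 106, 85, 104, 272, 206, 159, 120, 22, 8, 10, 17, 39, 49, 2, 0, 0, 0, 0, 0, 0, 0, 0]
top head 375 [530.8, -311.8, 85.6, 67.5, 88.6] medz 0.0485 [5, 86, 296, 132, 23, 23, 23, 30, 43, 75, 90, 158, 120, 22, 8, 10, 17, 39, 49, 2, 0, 0, 0, 0, 0, 0, 0, 0]
top fix 2482 [552.6, 12.8, 160.6, 157.3, 9.6] medz 0.0126 [49, 964, 871, 484, 1298, 237, 336, 160, 4, 0, 0, 0, 0, 0, 0, 0, 0, 0, 0, 0, 0, 0, 0, 0, 0, 0, 0, 0]
top shelf 1546 [535.4, 270.1, 218.4, 97.1, 79.8] medz 0.0348 [73, 1456, 1279, 49, 14, 25, 33, 45, 1124, 1097, 64, 21, 16, 22, 15, 20, 46, 332, 345, 81, 15, 10, 14, 56, 132, 13, 0, 0]
top pad 457 [546.8, 331.8, 52.4, 57.8, 79.7] medz 0.036 [0, 1, 2, 0, 0, 0, 0, 11, 372, 458, 24, 1, 0, 0, 1, 0, 4, 47, 26, 5, 2, 1, 0, 8, 23, 2, 0, 0]
```

View pics/crops.png

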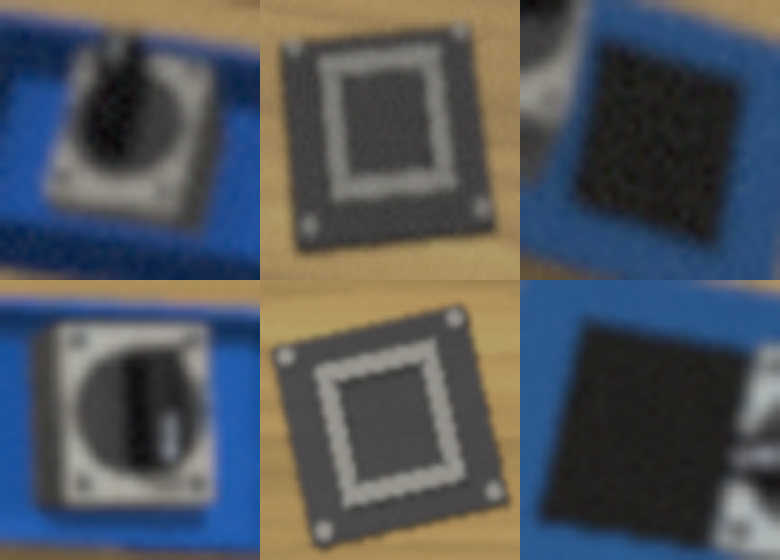

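The crop confirms the target: the grey aluminium head in the tray, with its bar along the tray's x. Neither red one matches. Next I'll refine the poses by fitting the known outlines to image edges in each view.

```bash
cat > fit.py <<'E'
from workcell import optics
import numpy as np, cv2
from scipy.optimize import differential_evolution
def setup(c):
    im=np.load(c+".npz")["im"]; g=cv2.GaussianBlur(im.astype(np.float32),(0,0),0.8)
    gx=cv2.Sobel(g,cv2.CV_32F,1,0)/8; gy=cv2.Sobel(g,cv2.CV_32F,0,1)/8
    return gx,gy,optics.camera_params(c)
def outline(sx,sy,n=40):
    t=np.linspace(-.5,.5,n+2)[1:-1]
    o=np.ones(n)*.5
    return np.concatenate([np.c_[t*sx,o*sy],np.c_[t*sx,-o*sy],np.c_[o*sx,t*sy],np.c_[-o*sx,t*sy]])
def proj(p,X):
    C=X@np.array(p["R"]).T+p["t"]; return np.c_[C[:,0]/C[:,2]*p["fx"]+p["cx"],C[:,1]/C[:,2]*p["fy"]+p["cy"]]
def score(S,rects,x,y,a):
    tot=0
    for gx,gy,p in S:
        for sx,sy,z in rects:
            o=outline(sx,sy); R=np.array([[np.cos(a),-np.sin(a)],[np.sin(a),np.cos(a)]])
            P=o@R.T+[x,y]; uv=proj(p,np.c_[P,np.full(len(P),z)])
            n=len(o)//4; q=uv.reshape(4,n,2)
            for s in q:
                d=s[-1]-s[0]; d/=np.linalg.norm(d)
                m=s[:,None,:].astype(np.float32)
                G=cv2.remap(gx,m[...,0],m[...,1],1)*-d[1]+cv2.remap(gy,m[...,0],m[...,1],1)*d[0]
                tot+=min(np.abs(G.mean()),15)/len(rects)/len(S)
    return tot
def fit(S,rects,x,y,a,dp=.012,da=.15):
    r=differential_evolution(lambda v:-score(S,rects,*v),[(x-dp,x+dp),(y-dp,y+dp),(a-da,a+da)],seed=1,popsize=12,maxiter=60,tol=1e-5)
    return np.round([*r.x,-r.fun],4).tolist()
if __name__=="__main__":
    S={c:setup(c) for c in("scene","top")}
    y0=np.deg2rad(-10)
    J=[("fix",[(.066,.056,.024),(.09,.08,.024),(.13,.13,.012)],.549,.015,.12),
       ("fix90",[(.056,.066,.024),(.08,.09,.024),(.13,.13,.012)],.549,.015,.12),
       ("tray",[(.082,.196,.04)],.525,-.281,-.026),
       ("head",[(.06,.05,.048)],.525,-.31,-.026),
       ("head90",[(.05,.06,.048)],.525,-.31,-.026),
       ("shelf",[(.1,.22,.035)],.538,.272,y0),
       ("pad",[(.062,.052,.036)],.549,.331,y0),
       ("mateA",[(.06,.05,.079)],.538,.272,y0),
       ("mateB",[(.06,.05,.079)],.527,.211,y0)]
    for n,r,*v in J:
        print(n,fit([S["scene"]],r,*v),fit([S["top"]],r,*v),fit(list(S.values()),r,*v))
E
python3 fit.py
```

```text
fix [0.5494, 0.016, 0.2385, 59.0665] [0.5438, 0.013, 0.2383, 59.7749] [0.5479, 0.0146, 0.2288, 54.9359]
fix90 [0.553, 0.0131, 0.2447, 43.2088] [0.5417, 0.0094, 0.2492, 43.1431] [0.5526, 0.0121, 0.2336, 39.6513]
tray [0.528, -0.2725, -0.0221, 53.5665] [0.5197, -0.2757, -0.0177, 51.3253] [0.5251, -0.2757, -0.022, 43.7839]
head [0.5181, -0.3027, -0.1749, 47.4536] [0.5267, -0.3135, 0.0536, 55.331] [0.5177, -0.3092, 0.0408, 43.2532]
head90 [0.5174, -0.3111, -0.0403, 46.9846] [0.5217, -0.3138, 0.124, 47.8826] [0.5189, -0.3139, 0.0451, 42.9101]
shelf [0.5375, 0.2729, -0.203, 30.6189] [0.5322, 0.2726, -0.1764, 39.3354] [0.5332, 0.2726, -0.1814, 32.6009]
pad [0.5501, 0.3343, -0.1513, 49.8396] [0.5462, 0.3318, -0.1915, 60.0] [0.548, 0.3333, -0.1675, 53.0212]
mateA [0.5447, 0.2803, -0.2394, 48.5983] [0.5361, 0.2702, -0.127, 60.0] [0.5388, 0.2711, -0.1239, 50.1594]
mateB [0.533, 0.213, -0.1979, 50.0415] [0.5267, 0.2104, -0.1538, 60.0] [0.5276, 0.2086, -0.1282, 50.0899]
```

```bash
sed -i 's/min(np.abs(G.mean()),15)/np.sqrt(np.abs(G.mean()))/' fit.py; sed -i 's/("fix90".*//; s/("head90".*//' fit.py; sed -i 's/da=.15/da=.2/' fit.py; python3 fit.py
python3 - <<'E'
from b import *
for c in("scene","top"):
    im,W=cloud(c); m=W[...,2]>.09; m&=(abs(W[...,1])<.5)&(W[...,0]>.35)&(W[...,0]<.75)
    n,l,s,ce=cv2.connectedComponentsWithStats(m.astype(np.uint8))
    for i in range(1,n):
        if s[i,4]>20: k=l==i; print(c,s[i,4],ce[i].round(),np.nanmin(W[k],0).round(3),np.nanmax(W[k],0).round(3))
    # red
    h=cv2.cvtColor(im,cv2.COLOR_RGB2HSV); k=((h[...,0]<6)|(h[...,0]>174))&(h[...,1]>170)&(W[...,1]<-.2)&(W[...,1]>-.5)&(W[...,0]>.3)&(W[...,0]<.75)
    n,l,s,ce=cv2.connectedComponentsWithStats(k.astype(np.uint8))
    for i in range(1,n):
        if s[i,4]>60: k=l==i; print("red",ce[i].round(),np.nanmin(W[k],0).round(3),np.nanmax(W[k],0).round(3))
E
```

```text
fix [0.5495, 0.0157, 0.2398, 15.5817] [0.5449, 0.0126, 0.2386, 17.6311] [0.5465, 0.0138, 0.238, 15.5225]
tray [0.5286, -0.273, -0.0266, 15.0848] [0.5197, -0.2764, -0.0259, 14.7615] [0.5251, -0.2752, -0.0219, 13.3125]
head [0.518, -0.3024, -0.2069, 13.7187] [0.5258, -0.3125, 0.0221, 16.4804] [0.5179, -0.3039, -0.0036, 12.8265]
shelf [0.55, 0.2682, -0.1679, 11.1015] [0.5325, 0.2727, -0.1763, 12.4889] [0.5335, 0.2726, -0.1802, 11.0981]
pad [0.5501, 0.3343, -0.1519, 14.1107] [0.547, 0.3326, -0.1731, 17.1474] [0.5479, 0.333, -0.1706, 15.2885]
mateA [0.5402, 0.2654, -0.2872, 14.1712] [0.5363, 0.2716, -0.1767, 19.4151] [0.5373, 0.2713, -0.1632, 15.5974]
mateB [0.5318, 0.2131, -0.1826, 14.4356] [0.5253, 0.2103, -0.1771, 19.1508] [0.5263, 0.2097, -0.1636, 15.3437]
scene 134 [363. 193.] [0.52  0.192 0.09 ] [0.538 0.231 0.117]
scene 138 [387. 199.] [0.529 0.253 0.09 ] [0.551 0.294 0.117]
scene 625 [ 95. 214.] [ 0.666 -0.456  0.09 ] [ 0.719 -0.405  0.155]
red [181. 152.] [ 0.382 -0.328  0.003] [ 0.442 -0.279  0.07 ]
red [150. 228.] [ 0.634 -0.355  0.003] [ 0.689 -0.295  0.069]
top 567 [453. 156.] [ 0.663 -0.457  0.09 ] [ 0.714 -0.406  0.155]
top 123 [159. 215.] [0.527 0.25  0.091] [0.546 0.291 0.117]
top 117 [185. 220.] [0.516 0.19  0.092] [0.534 0.23  0.117]
red [398. 176.] [ 0.629 -0.362  0.007] [ 0.683 -0.299  0.077]
red [391. 273.] [ 0.376 -0.332  0.01 ] [ 0.436 -0.28   0.079]
```

Request:
drive_tool(rows=[{"travel": [0,0,0],"twist": [0,0,0.0315]},{"travel": [0,0,0],"twist": [0,0,0.0315]},{"travel": [0,0,0],"twist": [0,0,0.0315]},{"travel": [-0.479,0.397,0],"twist": [0,0,0]},{"travel": [-0.479,0.397,0],"twist": [0,0,0]},{"travel": [-0.479,0.397,0],"twist": [0,0,0]},{"travel": [-0.479,0.397,0],"twist": [0,0,0]},{"travel": [-0.479,0.397,0],"twist": [0,0,0]},{"travel": [-0.479,0.397,0],"twist": [0,0,0]},{"travel": [-0.479,0.397,0],"twist": [0,0,0]},{"travel": [-0.479,0.397,0],"twist": [0,0,0]},{"travel": [-0.479,0.397,0],"twist": [0,0,0]},{"travel": [-0.479,0.397,0],"twist": [0,0,0]},{"travel": [-0.479,0.397,0],"twist": [0,0,0]},{"travel": [-0.479,0.397,0],"twist": [0,0,0]},{"travel": [0,0,0.4],"twist": [0,0,0]},{"travel": [0,0,0.4],"twist": [0,0,0]},{"travel": [0,0,0.4],"twist": [0,0,0]},{"travel": [0,0,0.4],"twist": [0,0,0]},{"travel": [0,0,0],"twist": [0,0,0]}], grip=1)

```text
clock: 3.2
tcp_pos: [0.5267, -0.3109, 0.1246]
ee_rot: [[-1.0, -0.001, -0.004], [-0.001, 1.0, 0.002], [0.004, 0.002, -1.0]]
contact_force: [0.5, -1.0, 0.4]
finger_gap: 0.0874
gripper_force: 0.0
```

```bash
cat > snap.py <<'E'
import sys
from workcell import ctrl, optics
import numpy as np, cv2
# usage: snap.py name sx sy tx ty half
n=sys.argv[1]; sx,sy,tx,ty,h=map(int,sys.argv[2:7]); o=[]
for c,x,y in(("scene",sx,sy),("top",tx,ty)):
    im,d=optics.grab_frame(c); np.savez(f"{c}.npz",im=im,d=d)
    y0=max(0,y-h);x0=max(0,x-h)
    o.append(cv2.resize(im[y0:y0+2*h,x0:x0+2*h,::-1],(400,400),interpolation=cv2.INTER_CUBIC))
cv2.imwrite(f"pics/{n}.png",np.hstack(o)); s=ctrl.sense(); print(np.round(s["tcp_pos"],4),np.round(s["q"],3),np.round(s["contact_force"],1))
E
python3 snap.py pre 168 182 395 226 50
```

```text
[ 0.5285 -0.3116  0.1273] [-2.690e-01  4.450e-01 -1.520e-01  1.000e-03 -9.740e-01 -1.301e+00] [0.4 0.  1. ]
```

View pics/pre.png

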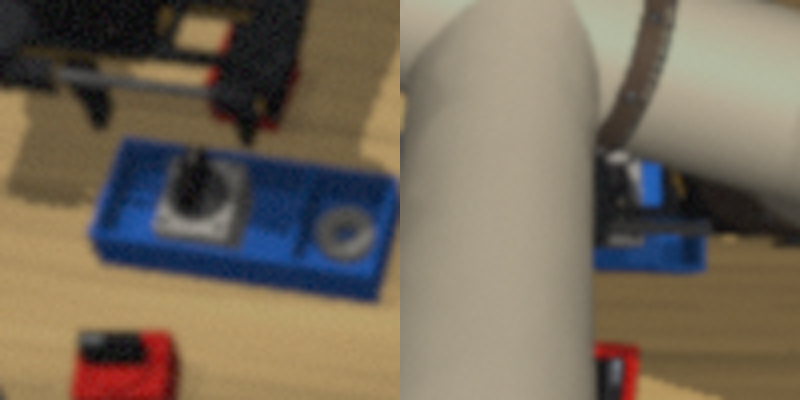

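The fingers (scene crop (95,100) and (245,130)) straddle the head in y, so I'm descending.

Request:
drive_tool(rows=[{"travel": [0,0,0.4],"twist": [0,0,0]},{"travel": [0,0,0.4],"twist": [0,0,0]},{"travel": [0,0,0.4],"twist": [0,0,0]},{"travel": [0,0,0.3],"twist": [0,0,0]},{"travel": [0,0,0.22],"twist": [0,0,0]},{"travel": [0,0,0],"twist": [0,0,0]},{"travel": [0,0,0],"twist": [0,0,0]}], grip=1)

```text
clock: 4.18
tcp_pos: [0.5289, -0.3116, 0.0244]
ee_rot: [[-1.0, -0.001, 0.002], [-0.001, 1.0, -0.001], [-0.002, -0.001, -1.0]]
contact_force: [0.8, -0.0, -0.7]
finger_gap: 0.0872
gripper_force: 0.0
```

Request:
drive_tool(rows=[{"travel": [0,0,0],"twist": [0,0,0]},{"travel": [0,0,0],"twist": [0,0,0]},{"travel": [0,0,0],"twist": [0,0,0]},{"travel": [0,0,0],"twist": [0,0,0]},{"travel": [0,0,0],"twist": [0,0,0]}], grip=0)

```text
clock: 4.8
tcp_pos: [0.528, -0.3114, 0.0234]
ee_rot: [[-1.0, -0.001, -0.0], [-0.001, 1.0, -0.0], [0.0, -0.0, -1.0]]
contact_force: [-1.0, 0.7, -0.2]
finger_gap: 0.0498
gripper_force: 29.9
```

Request:
drive_tool(rows=[{"travel": [0,0,-0.3],"twist": [0,0,0]},{"travel": [0,0,-0.5],"twist": [0,0,0]},{"travel": [0,0,-0.5],"twist": [0,0,0]},{"travel": [0,0,-0.5],"twist": [0,0,0]},{"travel": [0,0,-0.2],"twist": [0,0,0]},{"travel": [-0.03,0.5,0],"twist": [0,0,0]},{"travel": [-0.03,0.5,0],"twist": [0,0,0]},{"travel": [-0.03,0.5,0],"twist": [0,0,0]},{"travel": [-0.03,0.5,0],"twist": [0,0,0]},{"travel": [-0.03,0.5,0],"twist": [0,0,0]},{"travel": [-0.03,0.5,0],"twist": [0,0,0]},{"travel": [-0.03,0.5,0],"twist": [0,0,0]},{"travel": [-0.03,0.5,0],"twist": [0,0,0]},{"travel": [-0.03,0.5,0],"twist": [0,0,0]},{"travel": [-0.03,0.5,0],"twist": [0,0,0]},{"travel": [-0.017,0.42,0],"twist": [0,0,0]},{"travel": [0,0,0],"twist": [0,0,-0.0379]},{"travel": [0,0,0],"twist": [0,0,-0.0379]},{"travel": [0,0,0],"twist": [0,0,0]},{"travel": [0,0,0],"twist": [0,0,0]}])

```text
clock: 7.3
tcp_pos: [0.5462, 0.0137, 0.1428]
ee_rot: [[-0.972, -0.235, -0.001], [-0.235, 0.972, -0.0], [0.001, 0.0, -1.0]]
contact_force: [-0.8, -0.7, -5.6]
finger_gap: 0.05
gripper_force: 29.9
```

```bash
python3 snap.py over 285 190 268 216 60
```

```text
[0.5465 0.0138 0.1431] [ 0.322  0.325 -0.298 -0.    -0.948 -1.655] [-0.7  0.2 -7.1]
```

View pics/over.png

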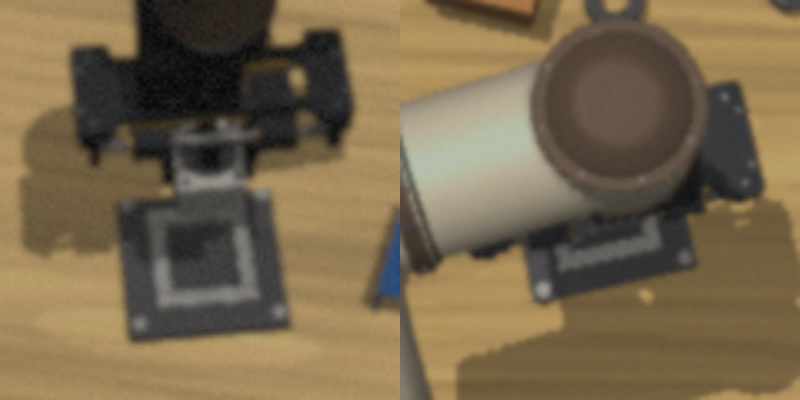

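The head hangs over the fixture with its front face visible at scene crop (210,180). I'll lower it partway and measure the head against the pocket in the same view.

Request:
drive_tool(rows=[{"travel": [0,0,0.4],"twist": [0,0,0]},{"travel": [0,0,0.4],"twist": [0,0,0]},{"travel": [0,0,0.4],"twist": [0,0,0]},{"travel": [0,0,0.1],"twist": [0,0,0]},{"travel": [0,0,0],"twist": [0,0,0]},{"travel": [0,0,0],"twist": [0,0,0]}])

```text
clock: 8.15
tcp_pos: [0.5478, 0.0141, 0.0665]
ee_rot: [[-0.972, -0.237, 0.002], [-0.237, 0.972, 0.0], [-0.003, -0.0, -1.0]]
contact_force: [0.1, -0.3, -6.2]
finger_gap: 0.0503
gripper_force: 29.9
```

```bash
python3 snap.py low 285 200 268 216 40; cat > face.py <<'E'
from fit import *
from workcell import ctrl
def facefit(c,x,y,a,zb,dp=.01,w=.05,h=.044,off=.03):
    gx,gy,p=setup(c); o=outline(w,h)
    def sc(v):
        X,Y,z=v; R=np.array([[np.cos(a),-np.sin(a)],[np.sin(a),np.cos(a)]])
        L=np.c_[np.full(len(o),off),o[:,0]]@R.T+[X,Y]; uv=proj(p,np.c_[L,o[:,1]+z+h/2]); t=0
        for s in uv.reshape(4,-1,2):
            d=s[-1]-s[0]; d/=np.linalg.norm(d); m=s[:,None,:].astype(np.float32)
            G=cv2.remap(gx,m[...,0],m[...,1],1)*-d[1]+cv2.remap(gy,m[...,0],m[...,1],1)*d[0]
            t+=np.sqrt(abs(G.mean()))
        return -t
    out=[]
    for dz in(0,.003):
        r=differential_evolution(sc,[(x-dp,x+dp),(y-dp,y+dp),(zb-1e-5-dz,zb+1e-5+dz)],seed=2,popsize=15)
        out.append(np.round([*r.x,-r.fun],4).tolist())
    return out
if __name__=="__main__":
    s=ctrl.sense(); x,y,z=s["tcp_pos"]; print(facefit("scene",x,y,.238,z-.0194))
    S=setup("scene")
    print("fix scene",fit([S],[(.066,.056,.024),(.09,.08,.024),(.13,.13,.012)],.5495,.0157,.238,.006,.02), "plate",fit([S],[(.13,.13,.012)],.5495,.0157,.238,.006,.02))
E
python3 face.py
```

```text
[0.5475 0.0141 0.0664] [ 0.322  0.42  -0.384  0.    -0.765 -1.654] [ 0.9 -0.9 -7.6]
[[0.5495, 0.0172, 0.047, 11.739], [0.5479, 0.0172, 0.0443, 11.7735]]
fix scene [0.5498, 0.0152, 0.2454, 12.7353] plate [0.5555, 0.0166, 0.2281, 14.4454]
```

View pics/low.png

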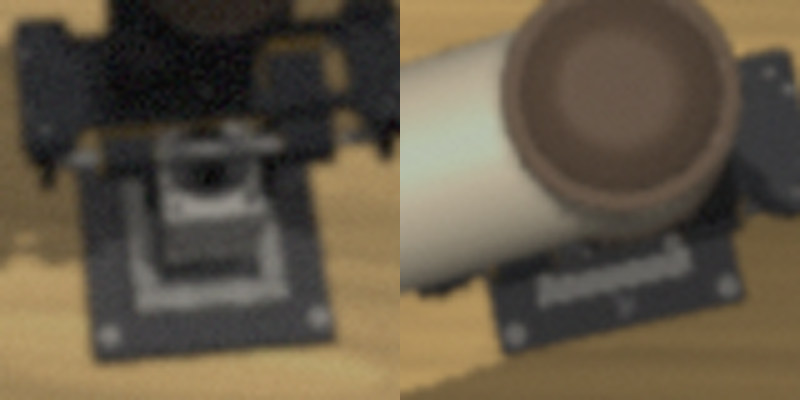

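In the scene view the head is at (0.5495, 0.0172) and the pocket at (0.5497, 0.0155). They nearly coincide, so I'll shift about 1 mm in -y and lower slowly.

Request:
drive_tool(rows=[{"travel": [0.004,-0.016,0.1],"twist": [0,0,0]},{"travel": [0,0,0.1],"twist": [0,0,0]},{"travel": [0,0,0.1],"twist": [0,0,0]},{"travel": [0,0,0.08],"twist": [0,0,0]},{"travel": [0,0,0.08],"twist": [0,0,0]},{"travel": [0,0,0.06],"twist": [0,0,0]},{"travel": [0,0,0],"twist": [0,0,0]},{"travel": [0,0,0],"twist": [0,0,0]}])

```text
clock: 9.25
tcp_pos: [0.5469, 0.013, 0.0343]
ee_rot: [[-0.972, -0.237, 0.0], [-0.237, 0.972, 0.0], [-0.0, -0.0, -1.0]]
contact_force: [-0.4, 0.4, -6.6]
finger_gap: 0.0496
gripper_force: 29.9
```

Request:
drive_tool(rows=[{"travel": [0,0,0.02],"twist": [0,0,0]},{"travel": [0,0,0.02],"twist": [0,0,0]},{"travel": [0,0,0.01],"twist": [0,0,0]},{"travel": [0,0,0],"twist": [0,0,0]},{"travel": [0,0,0],"twist": [0,0,0]}])

```text
clock: 9.88
tcp_pos: [0.5467, 0.0129, 0.0314]
ee_rot: [[-0.972, -0.237, 0.0], [-0.237, 0.972, -0.0], [-0.0, -0.0, -1.0]]
contact_force: [-1.2, -0.8, -4.2]
finger_gap: 0.05
gripper_force: 29.9
```

Request:
drive_tool(rows=[{"travel": [0,0,0.01],"twist": [0,0,0]},{"travel": [0,0,0],"twist": [0,0,0]},{"travel": [0,0,0],"twist": [0,0,0]}])

```text
clock: 10.25
tcp_pos: [0.5467, 0.0129, 0.0313]
ee_rot: [[-0.971, -0.237, 0.0], [-0.237, 0.971, -0.0], [-0.0, -0.0, -1.0]]
contact_force: [-3.7, 0.8, 5.5]
finger_gap: 0.0501
gripper_force: 29.9
```

The force flipped to upward, so the head is seated on the floor. I'm releasing it and rising straight up, clear of the knob.

Request:
drive_tool(rows=[{"travel": [0,0,0],"twist": [0,0,0]},{"travel": [0,0,0],"twist": [0,0,0]},{"travel": [0,0,0],"twist": [0,0,0]},{"travel": [0,0,0],"twist": [0,0,0]},{"travel": [0,0,-0.3],"twist": [0,0,0]},{"travel": [0,0,-0.4],"twist": [0,0,0]},{"travel": [0,0,-0.4],"twist": [0,0,0]},{"travel": [0,0,-0.2],"twist": [0,0,0]},{"travel": [0,0,0],"twist": [0,0,0]},{"travel": [0,0,0],"twist": [0,0,0]}], grip=1)

```text
clock: 11.5
tcp_pos: [0.546, 0.0128, 0.1075]
ee_rot: [[-0.972, -0.236, -0.002], [-0.236, 0.972, -0.0], [0.002, 0.0, -1.0]]
contact_force: [-0.3, 0.3, 0.3]
finger_gap: 0.087
gripper_force: 0.0
```

```bash
python3 snap.py seated 285 200 268 216 40; python3 - <<'E'
from face import *
print(facefit("scene",.5495,.016,.238,.012))
S=setup("scene"); print(fit([S],[(.06,.05,.056)],.5495,.016,.238,.008,.1))
from b import cloud
im,W=cloud("scene"); m=(W[...,2]>.05)&(abs(W[...,0]-.55)<.03)&(abs(W[...,1]-.015)<.03); print(np.nanmax(W[m],0),m.sum())
E
```

```text
[0.5461 0.0128 0.1074] [ 0.32   0.366 -0.341 -0.    -0.866 -1.652] [-0.1  0.4  0.2]
[[0.5476, 0.0127, 0.012, 12.079], [0.549, 0.013, 0.0146, 12.0891]]
[0.5473, 0.024, 0.1392, 11.0766]
[0.57999735 0.04496902 0.4780123 ] 2033
```

View pics/seated.png

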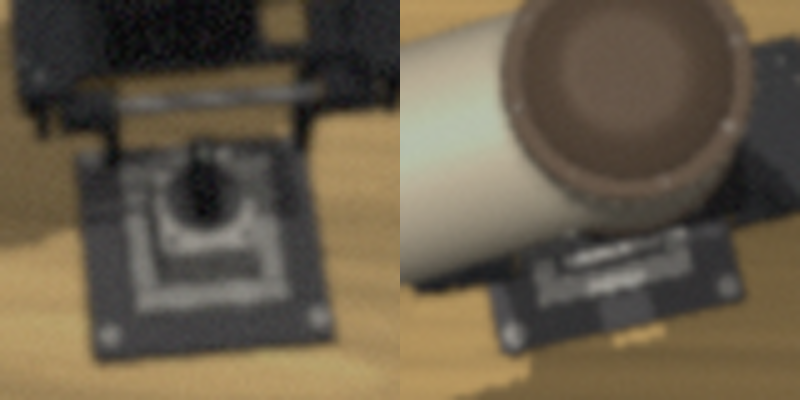

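The head sits in the pocket with its bar along x (scene crop (203,190)). I'm lowering over the knob bar and closing on it.

Request:
drive_tool(rows=[{"travel": [0,0,0.25],"twist": [0,0,0]},{"travel": [0,0,0.25],"twist": [0,0,0]},{"travel": [0,0,0.15],"twist": [0,0,0]},{"travel": [0,0,0],"twist": [0,0,0]},{"travel": [0,0,0],"twist": [0,0,0]}])

```text
clock: 12.22
tcp_pos: [0.5471, 0.013, 0.0697]
ee_rot: [[-0.972, -0.237, 0.0], [-0.237, 0.972, -0.0], [-0.0, -0.0, -1.0]]
contact_force: [-0.1, -0.3, -0.4]
finger_gap: 0.087
gripper_force: 0.0
```

Request:
drive_tool(rows=[{"travel": [0,0,0],"twist": [0,0,0]},{"travel": [0,0,0],"twist": [0,0,0]},{"travel": [0,0,0],"twist": [0,0,0]},{"travel": [0,0,0],"twist": [0,0,0]},{"travel": [0,0,0],"twist": [0,0,0]},{"travel": [0,0,0],"twist": [0,0,0]},{"travel": [0,0,0],"twist": [0,0,0]}], grip=0)

```text
clock: 13.1
tcp_pos: [0.5467, 0.0129, 0.0695]
ee_rot: [[-0.972, -0.237, -0.0], [-0.237, 0.972, -0.0], [0.0, 0.0, -1.0]]
contact_force: [-0.9, -1.0, -0.4]
finger_gap: 0.0247
gripper_force: 0.0
```

Request:
drive_tool(rows=[{"travel": [0,0,0],"twist": [0,0,0]},{"travel": [0,0,0],"twist": [0,0,0]},{"travel": [0,0,0],"twist": [0,0,0]}])

```text
clock: 13.48
tcp_pos: [0.5467, 0.0129, 0.0695]
ee_rot: [[-0.972, -0.237, -0.0], [-0.237, 0.972, -0.0], [0.0, -0.0, -1.0]]
contact_force: [-0.1, -0.7, 0.2]
finger_gap: 0.0136
gripper_force: 29.9
```

Gripped at 14 mm. I'm turning clockwise (+z of the downward tool) by about 1.2 rad.

Request:
drive_tool(rows=[{"travel": [0,0,0],"twist": [0,0,0.038]},{"travel": [0,0,0],"twist": [0,0,0.038]},{"travel": [0,0,0],"twist": [0,0,0.038]},{"travel": [0,0,0],"twist": [0,0,0.038]},{"travel": [0,0,0],"twist": [0,0,0.038]},{"travel": [0,0,0],"twist": [0,0,0.038]},{"travel": [0,0,0],"twist": [0,0,0.038]},{"travel": [0,0,0],"twist": [0,0,0.038]},{"travel": [0,0,0],"twist": [0,0,0.038]},{"travel": [0,0,0],"twist": [0,0,0.038]},{"travel": [0,0,0],"twist": [0,0,0]},{"travel": [0,0,0],"twist": [0,0,0]},{"travel": [0,0,0],"twist": [0,0,0]}])

```text
clock: 15.1
tcp_pos: [0.5467, 0.013, 0.0695]
ee_rot: [[-0.579, 0.816, -0.0], [0.816, 0.579, 0.0], [0.0, -0.0, -1.0]]
contact_force: [-0.6, 0.4, 0.0]
finger_gap: 0.014
gripper_force: 29.9
```

Request:
drive_tool(rows=[{"travel": [0,0,0],"twist": [0,0,0]},{"travel": [0,0,0],"twist": [0,0,0]},{"travel": [0,0,0],"twist": [0,0,0]},{"travel": [0,0,0],"twist": [0,0,0]},{"travel": [0,0,-0.3],"twist": [0,0,0]},{"travel": [0,0,-0.4],"twist": [0,0,0]},{"travel": [0,0,-0.3],"twist": [0,0,0]},{"travel": [0,0,0],"twist": [0,0,0]},{"travel": [0,0,0],"twist": [0,0,0]}], grip=1)

```text
clock: 16.23
tcp_pos: [0.5461, 0.0128, 0.1287]
ee_rot: [[-0.578, 0.816, -0.001], [0.816, 0.578, -0.0], [0.001, -0.001, -1.0]]
contact_force: [-0.6, -0.1, -0.8]
finger_gap: 0.0861
gripper_force: 0.0
```

Request:
drive_tool(rows=[{"travel": [0,0,0],"twist": [0,0,-0.055]},{"travel": [0,0,0],"twist": [0,0,-0.055]},{"travel": [0,0,0],"twist": [0,0,-0.055]},{"travel": [0,0,0],"twist": [0,0,-0.055]},{"travel": [0,0,0],"twist": [0,0,-0.055]},{"travel": [0,0,0],"twist": [0,0,-0.055]},{"travel": [0,0,0],"twist": [0,0,-0.055]},{"travel": [0,0,0],"twist": [0,0,-0.055]},{"travel": [0,0,0],"twist": [0,0,-0.055]},{"travel": [0,0,0],"twist": [0,0,-0.055]},{"travel": [0,0,0],"twist": [0,0,-0.055]},{"travel": [0,0,0],"twist": [0,0,-0.055]},{"travel": [0,0,0],"twist": [0,0,-0.055]},{"travel": [0,0,0],"twist": [0,0,-0.055]},{"travel": [0,0,0],"twist": [0,0,-0.055]},{"travel": [0,0,0],"twist": [0,0,-0.055]},{"travel": [0,0,0],"twist": [0,0,0]},{"travel": [0,0,0],"twist": [0,0,0]}])

```text
clock: 18.48
tcp_pos: [0.5464, 0.0128, 0.1289]
ee_rot: [[0.234, -0.972, -0.001], [-0.972, -0.234, -0.0], [0.0, 0.001, -1.0]]
contact_force: [0.0, -0.0, 1.0]
finger_gap: 0.0868
gripper_force: 0.0
```

```bash
python3 snap.py turned 285 200 268 216 40; python3 -c "
from face import *
print(facefit('scene',.548,.015,.238,.012))"
```

```text
[0.5466 0.0129 0.1292] [ 0.32   0.341 -0.315 -0.    -0.915 -0.083] [0.3 0.2 0.5]
[[0.5474, 0.0148, 0.012, 11.2442], [0.5489, 0.015, 0.0149, 11.2785]]
```

View pics/turned.png

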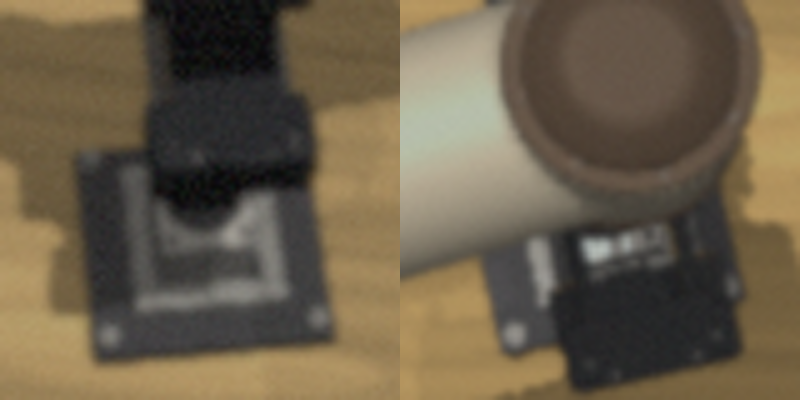

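Request:
drive_tool(rows=[{"travel": [0,0,-0.6],"twist": [0,0,0]},{"travel": [0,0,-0.6],"twist": [0,0,0]},{"travel": [0,0,-0.6],"twist": [0,0,0]},{"travel": [0,0,0],"twist": [0,0,0]}])

```text
clock: 19.08
tcp_pos: [0.5485, 0.0132, 0.241]
ee_rot: [[0.236, -0.972, 0.007], [-0.972, -0.236, 0.002], [0.0, -0.007, -1.0]]
contact_force: [0.2, 0.0, 0.1]
finger_gap: 0.0868
gripper_force: 0.0
```

```bash
python3 snap.py turned2 285 200 268 216 40; python3 - <<'E'
from b import *
im,W=cloud("scene"); m=(W[...,2]>.078)&(W[...,2]<.098)&(abs(W[...,0]-.55)<.04)&(abs(W[...,1]-.015)<.04)
p=W[m]; q=p[:,:2]-p[:,:2].mean(0); w,v=np.linalg.eigh(q.T@q/len(q)); print(len(p),p.mean(0),np.sqrt(w),"bar angle",np.arctan2(v[1,1],v[0,1]), rect(p[:,:2]))
from face import *
print(facefit("scene",.548,.015,.238,.012))
E
```

```text
[0.5464 0.013  0.2373] [ 3.200e-01  2.410e-01 -1.620e-01 -1.000e-03 -1.168e+00 -8.200e-02] [-0.9 -0.8 -0.6]
94 [0.54883585 0.01369546 0.0868395 ] [0.00428447 0.01160936] bar angle 2.196322947726529 [547.3, 12.9, 16.6, 39.1, 34.1]
[[0.5475, 0.013, 0.012, 12.3061], [0.5485, 0.0135, 0.0148, 12.3054]]
```

The bar's angle is -0.945 (expected -0.96), so the knob is over in its second detent. I'm now going down crosswise and gripping the housing.

Request:
drive_tool(rows=[{"travel": [0,0,0.6],"twist": [0,0,0]},{"travel": [0,0,0.6],"twist": [0,0,0]},{"travel": [0,0,0.6],"twist": [0,0,0]},{"travel": [0,0,0.6],"twist": [0,0,0]},{"travel": [0,0,0.4],"twist": [0,0,0]},{"travel": [0,0,0.3],"twist": [0,0,0]},{"travel": [0,0,0.2],"twist": [0,0,0]},{"travel": [0,0,0.1],"twist": [0,0,0]},{"travel": [0,0,0],"twist": [0,0,0]},{"travel": [0,0,0],"twist": [0,0,0]}])

```text
clock: 20.42
tcp_pos: [0.5472, 0.013, 0.0342]
ee_rot: [[0.237, -0.972, 0.001], [-0.972, -0.237, 0.0], [0.0, -0.001, -1.0]]
contact_force: [-0.8, -0.4, -0.2]
finger_gap: 0.0872
gripper_force: 0.0
```

Request:
drive_tool(rows=[{"travel": [0,0,0],"twist": [0,0,0]},{"travel": [0,0,0],"twist": [0,0,0]},{"travel": [0,0,0],"twist": [0,0,0]},{"travel": [0,0,0],"twist": [0,0,0]},{"travel": [0,0,0],"twist": [0,0,0]}], grip=0)

```text
clock: 21.05
tcp_pos: [0.5469, 0.013, 0.0337]
ee_rot: [[0.237, -0.972, 0.0], [-0.972, -0.237, 0.0], [0.0, -0.0, -1.0]]
contact_force: [-0.0, -0.1, -0.0]
finger_gap: 0.0601
gripper_force: 29.9
```

Request:
drive_tool(rows=[{"travel": [0,0,-0.2],"twist": [0,0,0]},{"travel": [0,0,-0.4],"twist": [0,0,0]},{"travel": [0,0,-0.6],"twist": [0,0,0]},{"travel": [0,0,-0.6],"twist": [0,0,0]},{"travel": [0,0,-0.6],"twist": [0,0,0]},{"travel": [0,0,-0.1],"twist": [0,0,0]},{"travel": [0,0,0],"twist": [0,0,0.0438]},{"travel": [0,0,0],"twist": [0,0,0.0438]},{"travel": [0,0,0],"twist": [0,0,0.0438]},{"travel": [-0.5,0.086,0],"twist": [0,0,0]},{"travel": [-0.5,0.086,0],"twist": [0,0,0]},{"travel": [-0.5,0.086,0],"twist": [0,0,0]},{"travel": [-0.5,0.086,0],"twist": [0,0,0]},{"travel": [-0.5,0.086,0],"twist": [0,0,0]},{"travel": [-0.5,0.086,0],"twist": [0,0,0]},{"travel": [-0.5,0.086,0],"twist": [0,0,0]},{"travel": [-0.5,0.086,0],"twist": [0,0,0]},{"travel": [-0.5,0.086,0],"twist": [0,0,0]},{"travel": [-0.5,0.086,0],"twist": [0,0,0]},{"travel": [-0.24,0.042,0],"twist": [0,0,0]}])

```text
clock: 23.55
tcp_pos: [0.5462, 0.3326, 0.1804]
ee_rot: [[-0.172, -0.985, -0.005], [-0.985, 0.172, -0.003], [0.004, 0.004, -1.0]]
contact_force: [0.0, -0.2, -7.0]
finger_gap: 0.0598
gripper_force: 29.9
```

Request:
drive_tool(rows=[{"travel": [0,0,0],"twist": [0,0,0]},{"travel": [0,0,0],"twist": [0,0,0]}])

```text
clock: 23.8
tcp_pos: [0.5473, 0.3307, 0.1826]
ee_rot: [[-0.174, -0.985, -0.002], [-0.985, 0.174, -0.002], [0.002, 0.002, -1.0]]
contact_force: [-0.1, -0.4, -6.1]
finger_gap: 0.0599
gripper_force: 29.9
```

Request:
drive_tool(rows=[{"travel": [-0.024,-0.013,0.2],"twist": [0,0,0]},{"travel": [0,0,0.4],"twist": [0,0,0]},{"travel": [0,0,0.4],"twist": [0,0,0]},{"travel": [0,0,0.4],"twist": [0,0,0]},{"travel": [0,0,0.3],"twist": [0,0,0]},{"travel": [0,0,0],"twist": [0,0,0]},{"travel": [0,0,0],"twist": [0,0,0]}])

```text
clock: 24.68
tcp_pos: [0.5496, 0.3336, 0.0825]
ee_rot: [[-0.173, -0.985, 0.002], [-0.985, 0.173, 0.001], [-0.001, -0.002, -1.0]]
contact_force: [0.5, -0.3, -4.5]
finger_gap: 0.06
gripper_force: 29.9
```

```bash
python3 snap.py shelf 385 210 155 216 45; python3 - <<'E'
from face import *
s=ctrl.sense(); z=s["tcp_pos"][2]-.0217; print("under",z)
print("head",facefit("scene",.550,.334,-.175,z))
print("mateA",facefit("scene",.5395,.2735,-.175,.035)); print("mateB",facefit("scene",.529,.2125,-.175,.035))
E
```

```text
[0.5496 0.3338 0.0829] [ 0.797  0.534 -0.122  0.    -0.912 -0.971] [-0.2  0.6 -5.9]
under 0.06124889315137576
head [[0.56, 0.3267, 0.0612, 10.3176], [0.5599, 0.3276, 0.0583, 10.5891]]
mateA [[0.5295, 0.2769, 0.035, 9.6536], [0.5308, 0.2763, 0.0379, 9.6805]]
mateB [[0.519, 0.2155, 0.035, 11.0097], [0.5191, 0.2149, 0.0379, 11.2633]]
```

View pics/shelf.png

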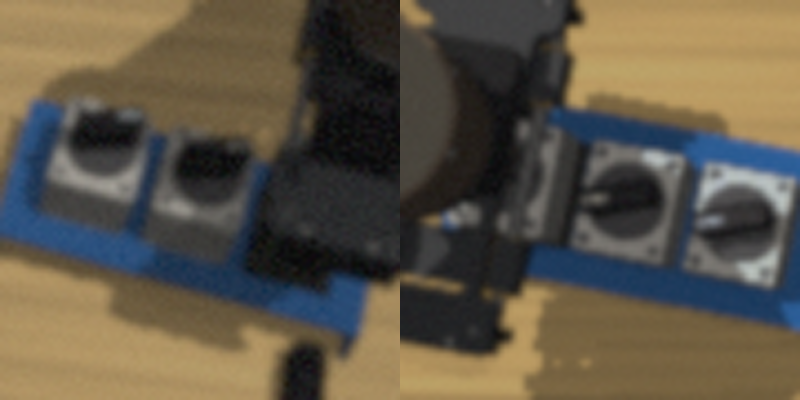

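The head hangs just left of mateA (top crop edge at about x=552) with a clear gap, and the scene view is blocked by the finger. I'll measure the head's mate-side edge in the top view, using mateA as calibration.

```bash
python3 - <<'E'
from fit import *
gx,gy,p=setup("top"); a=-.175
ex=np.array([np.cos(a),np.sin(a)]); ey=np.array([-np.sin(a),np.cos(a)])
def scan(c,z,lo,hi,xs=np.linspace(-.022,.022,30)):
    ds=np.arange(lo,hi,.0005); out=[]
    for d in ds:
        P=np.array(c)+np.outer(xs,ex)+d*ey; uv=proj(p,np.c_[P,np.full(len(P),z)]); m=uv[:,None,:].astype(np.float32)
        t=uv[-1]-uv[0]; t/=np.linalg.norm(t)
        out.append(np.mean(cv2.remap(gx,m[...,0],m[...,1],1)*-t[1]+cv2.remap(gy,m[...,0],m[...,1],1)*t[0]))
    o=np.abs(out); return [(round(ds[i],4),round(float(out[i]),1)) for i in range(1,len(o)-1) if o[i]>o[i-1] and o[i]>=o[i+1] and o[i]>4]
A=(.5363,.2716)
print("mateA near edges",scan(A,.079,-.035,.035))
from workcell import ctrl
t=ctrl.sense()["tcp_pos"]; zt=t[2]-.0217+.044
print("head rel tcp",scan(t[:2],zt,-.036,-.012),"bottom edge",scan(t[:2],zt-.044,-.036,-.012))
print("tcp minus mateA in shelf frame", (t[:2]-np.array(A))@ey,(t[:2]-np.array(A))@ex, "pad(top fit)",(np.array([.547,.3326])-A)@ey,(np.array([.547,.3326])-A)@ex)
E
```

```text
mateA near edges [(np.float64(-0.026), -14.5), (np.float64(-0.0175), 11.2), (np.float64(0.0135), -6.7), (np.float64(0.0255), 16.0), (np.float64(0.033), -7.1)]
head rel tcp [(np.float64(-0.0285), -14.0), (np.float64(-0.0205), 12.1)] bottom edge [(np.float64(-0.034), 16.0), (np.float64(-0.026), -7.1), (np.float64(-0.017), -14.2)]
tcp minus mateA in shelf frame 0.06359176630863007 0.0022652470450084143 pad(top fit) 0.061931275945452426 -8.402242692652224e-05
```

The head centre is 60.9 mm from mateA, against 62 nominal, so I'm shifting 1 mm outward and lowering.

Request:
drive_tool(rows=[{"travel": [-0.017,0,0.1],"twist": [0,0,0]},{"travel": [0,0,0.1],"twist": [0,0,0]},{"travel": [0,0,0.1],"twist": [0,0,0]},{"travel": [0,0,0.06],"twist": [0,0,0]},{"travel": [0,0,0.03],"twist": [0,0,0]},{"travel": [0,0,0],"twist": [0,0,0]},{"travel": [0,0,0],"twist": [0,0,0]}])

```text
clock: 25.65
tcp_pos: [0.5491, 0.3344, 0.0584]
ee_rot: [[-0.173, -0.985, 0.0], [-0.985, 0.173, 0.0], [-0.0, -0.0, -1.0]]
contact_force: [-0.3, -0.4, -6.1]
finger_gap: 0.06
gripper_force: 29.9
```

Request:
drive_tool(rows=[{"travel": [0,0,0.02],"twist": [0,0,0]},{"travel": [0,0,0],"twist": [0,0,0]},{"travel": [0,0,0],"twist": [0,0,0]}])

```text
clock: 26.02
tcp_pos: [0.549, 0.3342, 0.057]
ee_rot: [[-0.173, -0.985, 0.0], [-0.985, 0.173, 0.0], [-0.0, -0.0, -1.0]]
contact_force: [0.3, 0.3, -6.6]
finger_gap: 0.0596
gripper_force: 29.9
```

Request:
drive_tool(rows=[{"travel": [0,0,0.01],"twist": [0,0,0]},{"travel": [0,0,0],"twist": [0,0,0]},{"travel": [0,0,0],"twist": [0,0,0]}])

```text
clock: 26.4
tcp_pos: [0.5491, 0.3343, 0.0568]
ee_rot: [[-0.173, -0.985, 0.0], [-0.985, 0.173, 0.0], [-0.0, -0.0, -1.0]]
contact_force: [-0.9, -0.1, -4.0]
finger_gap: 0.0598
gripper_force: 29.9
```

Contact is beginning. One more small step, then I'll release and go straight up.

Request:
drive_tool(rows=[{"travel": [0,0,0.01],"twist": [0,0,0]},{"travel": [0,0,0],"twist": [0,0,0]},{"travel": [0,0,0],"twist": [0,0,0]}])

```text
clock: 26.78
tcp_pos: [0.5491, 0.3343, 0.0567]
ee_rot: [[-0.173, -0.985, 0.001], [-0.985, 0.173, 0.0], [-0.0, -0.0, -1.0]]
contact_force: [-4.0, -2.0, 3.5]
finger_gap: 0.0597
gripper_force: 29.9
```

Request:
drive_tool(rows=[{"travel": [0,0,0],"twist": [0,0,0]},{"travel": [0,0,0],"twist": [0,0,0]},{"travel": [0,0,0],"twist": [0,0,0]},{"travel": [0,0,0],"twist": [0,0,0]},{"travel": [0,0,-0.2],"twist": [0,0,0]},{"travel": [0,0,-0.4],"twist": [0,0,0]},{"travel": [0,0,-0.5],"twist": [0,0,0]},{"travel": [0,0,-0.5],"twist": [0,0,0]},{"travel": [0,0,-0.5],"twist": [0,0,0]},{"travel": [0.5,0,-0.3],"twist": [0,0,0]},{"travel": [0.6,0.3,0],"twist": [0,0,0]},{"travel": [0.6,0.3,0],"twist": [0,0,0]},{"travel": [0.6,0.3,0],"twist": [0,0,0]},{"travel": [0.6,0.3,0],"twist": [0,0,0]},{"travel": [0.6,0.3,0],"twist": [0,0,0]},{"travel": [0.6,0,0],"twist": [0,0,0]},{"travel": [0.6,0,0],"twist": [0,0,0]},{"travel": [0.5,0,0],"twist": [0,0,0]},{"travel": [0,0,0],"twist": [0,0,0]}], grip=1)

```text
clock: 29.15
tcp_pos: [0.4061, 0.0412, 0.2007]
ee_rot: [[-0.175, -0.985, 0.002], [-0.985, 0.175, 0.001], [-0.001, -0.002, -1.0]]
contact_force: [0.2, 0.2, -0.6]
finger_gap: 0.0871
gripper_force: 0.0
```

```bash
python3 snap.py final 385 210 155 216 45; python3 - <<'E'
from fit import *
S=[setup("top")]; 
for n,x,y in(("head",.547,.3326),("mateA",.5363,.2716),("mateB",.5253,.2103)): print(n,fit(S,[(.06,.05,.079)],x,y,-.175))
E
```

```text
[0.4068 0.0426 0.2006] [ 0.506  0.027 -0.517  0.    -1.025 -0.68 ] [ 0.1 -0.3  0.3]
head [0.5465, 0.3322, -0.1598, 18.0287]
mateA [0.5362, 0.2714, -0.1723, 19.6072]
mateB [0.5252, 0.2103, -0.1752, 19.5659]
```

View pics/final.png

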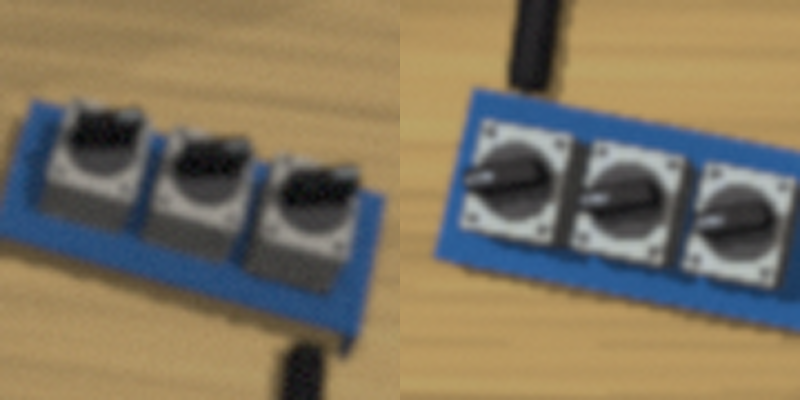

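The head stands squarely in the row: it measures (0.5465, 0.3322) in the top view, against the pad at (0.547, 0.3326). Its yaw is within 0.02 rad, its knob matches its neighbours' and the mates haven't moved. I'm handing the job in.

```bash
python3 -c "
from workcell import ctrl
print(ctrl.job_done())"
```

```text
the job is handed in; nothing more can be done
None
```

I've handed the job in: the clutch head, with its knob turned to the second detent, stands on the empty place's pad about 1 mm from centre, and the finished heads beside it haven't moved; no verdict came back.

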